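# Cap the sheath-fluid tank to its click and put it under air

### The job

The sheath-fluid tank has been refilled: pick up its blue cap, let the two lugs drop through the notches of the tank's neck, press the cap down lightly against its sprung seal and turn it clockwise (seen from above) until the ratchet in the cap clicks over; one click is right, so stop there, before a second, and let go of it. Only when the cap has clicked home, open the air by swinging the yellow valve lever all the way round until it lies along the tube. Go gently: never load the neck hard, and leave the bottles and the specimen cup round the tank standing where they are.

Things in the scene. Friction and masses are not known exactly. Their poses are not given: they have to be found in the camera images.
- supply_unit: Fixed unit on a white metal plate 170 mm (x) by 360 mm (y): stainless tank, 144 mm across, shoulder 118 mm high, axis at y -85 mm; grey air pump, 76 mm high, at y +135 mm; between them a steel tube along y, 112 mm above the worktop, with a ball valve at y +40 mm; gauge on the tank's front. Origin: under its middle, on the worktop; x away from the robot at yaw 0, y from tank to pump, z up.
- neck_rim (a point): Centre of the mouth of the tank's steel neck, at its top face, 142 mm above the worktop; z is the neck's axis, up. Neck 62 mm across; its mouth is a 4 mm thick flange with a 37 mm round bore and two opposite notches, on +x and -x of this point, marked by blue dots. Under the flange the inside is 50 mm across.
- cap_grip (a point): Centre of the upright grip bar of the loose blue cap (0.3 kg): bar 58 mm long (x), 14 mm thick (y), 26 mm high (z). At the start the cap stands on its plug on the worktop, this point 46 mm above it, and x of this point lies along x of plug_lugs to about 0.03 rad. Half a turn makes no difference to bar, lugs or notches.
- plug_lugs (a point): Point on the axis of the cap's steel plug, 30 mm below cap_grip. Plug 34 mm across, tapering to 29 mm at its foot, 16 mm below this point. Two lugs along its +x and -x: 8 mm wide, ends 23.5 mm from the axis, top 4.0 mm, underside 8.5 mm below this point. Level with neck_rim the lugs just pass under the flange; the locked cap rests there when let go.
- air_valve (a joint): Angle of the ball valve's lever, rad: 0 = shut, lever square to the tube, pointing to -x of the supply unit (to the robot); 1.571 = fully open, lever along the tube, pointing to +y over the pump. Grows clockwise seen from above; may start up to 0.2. It stays where it is left and takes about 0.1 N m to turn.
- valve_stem (a point): Point on the upright turning axis of the valve lever, at the height of the lever's middle, 140 mm above the worktop.
- valve_tip (a point): Point in the yellow sleeve of the valve lever, 48 mm from the valve's axis, at the lever's mid height. The sleeve reaches from 21 to 63 mm from the axis, 12 mm wide and 9 mm high; 16 mm of free air below the sleeve to the brass fittings of the tube.
- buffer_bottle_mid (a point): Middle (half-way up) of a loose black bottle, 51 mm across, 125 mm high. Not to be disturbed.
- specimen_cup_mid (a point): Middle (half-way up) of a loose clear specimen cup with a red cap, 52 mm across, 64 mm high. Not to be disturbed.
- stain_bottle_mid (a point): Middle (half-way up) of a loose amber bottle with a black cap, 45 mm across, 90 mm high. Not to be disturbed.
- neck_notch (a point): Middle of the notch on +x of neck_rim, at the flange's underside, 21.6 mm from the axis and 4 mm below neck_rim. Both notches are 35 degrees wide and reach 25.3 mm from the axis. Hidden stops under the flange end the clockwise turn of the lugs 0.40 to 1.20 rad past the notches; where, differs from tank to tank and can hardly be seen.
- cap_head (a point): Middle of the flat top of the cap's ribbed round head, 68 mm across, 11.5 mm below cap_grip. The head drives the plug through a 24-tooth ratchet: clockwise it slips at 0.25 to 0.4 N m, and each 0.262 rad of slip is one click, felt as a rise of the torque to that limit and then a drop to below a third of it. Anticlockwise it does not slip.
- seal_face (a point): Middle of the underside of the black sprung seal under the head, 2.5 mm below plug_lugs when free. It meets the neck's top with 3 N and yields 2 N/mm: 8 N with plug_lugs level with neck_rim. 2 mm deeper (12 N) the head strikes the neck hard. So a push of 9 to 12 N lets the lugs turn; that takes under 0.1 N m until they meet the stops.

How it is judged:
On the way, in this order (a step that is already met when the one before it is completed fails the run):
1. the cap sits in the neck with its lugs through the notches (horizontal distance between plug_lugs and neck_rim below 0.003 m and z of plug_lugs in the frame of neck_rim below 0.003 m), for 0.1 s.
2. the lugs are turned under the flange against their stops and the ratchet has clicked (horizontal distance between plug_lugs and neck_rim below 0.0025 m and z of plug_lugs in the frame of neck_rim between -0.004 and 0.0015 m and angle between the x axis of plug_lugs and the x axis of neck_rim, either way round above 0.3 rad and angle between the x axis of cap_grip and the x axis of plug_lugs, either way round above 0.215 rad), for 0.2 s.
3. the air valve is fully open (value of joint air_valve above 1.42 rad), for 0.2 s.
At the end, for the whole second after the job is handed in: Cap locked and let go: plug within 2.5 mm of the neck's axis, at most 1.5 mm above its locked height, lugs over 0.3 rad past the notches, ratchet slipped 0.215 to 0.46 rad (one click), cap at rest; air valve open beyond 1.42 rad; bottles and cup undisturbed (all of step 2 and value of joint air_valve above 1.42 rad and linear speed of cap below 0.02 m/s); the robot touches nothing.
It fails at once if the air is opened (valve beyond 0.6 rad) before the cap is locked and clicked (value of joint air_valve above 0.6 rad and not (horizontal distance between plug_lugs and neck_rim below 0.0025 m and z of plug_lugs in the frame of neck_rim between -0.004 and 0.0015 m and angle between the x axis of plug_lugs and the x axis of neck_rim, either way round above 0.3 rad and angle between the x axis of cap_grip and the x axis of plug_lugs, either way round above 0.215 rad)).
It fails at once if the ratchet is driven over a second click (slip over 0.46 rad) (angle between the x axis of cap_grip and the x axis of plug_lugs, either way round above 0.46 rad).
It fails at once if the cap is forced against the tank with more than 60 N (contact force between cap and supply_unit above 60 N).
It fails at once if a bottle or the specimen cup is shoved more than 20 mm or knocked over (distance of any of buffer_bottle_mid, specimen_cup_mid, stain_bottle_mid from where it was at the start of the episode above 0.02 m or angle between any of buffer_bottle_mid, specimen_cup_mid, stain_bottle_mid's own z axis and vertical above 0.35 rad).
It also fails if it takes over 72 s, if anything falls off the work surface, if the arm or the gripper's body presses on something with over 40 N, if the wrist force passes 120 N, or if a joint passes its speed limit or range.

### The arm

A 6-joint arm with a two-finger parallel gripper is mounted at the origin on a cart in front of the work surface, level with it; the furniture and walls round the work are solid. World frame = base frame: x ahead of the robot, y to its left, z up, the work surface at z = 0. Lengths are in m, angles in rad, forces in N, time in s.
With the tool pointing down it reaches from about 0.375 to 0.975 m from the base axis. Payload 3.8 kg.
Tool frame: the origin (TCP) lies on the centre line of the jaws, within the pads' length; the fingertips stand 17 mm ahead of it and the grasp point (between the pads) lies 2 mm behind it (bot.tip_extent is the distance from the TCP to the fingertips, in m); z points along the fingers, y is the line along which they close (so a half turn about z gives the same grasp; the last joint's range is limited). The gripper opens to 85 mm and grips with 20 to 120 N. Pads are 22 mm wide; open, the fingers measure 114 mm over their backs; the gripper's body (76 mm by 85 mm) begins 54 mm behind the grasp point. The pads swing forward as they close: fully open they stand 13 mm farther back than shut.
Start: joints at [-1.159, 0.264, 1.604, -0, 1.274, -0.037], TCP at [0.293, -0.608, 0.248] pointing down, gripper open.
Joint ranges: [-2.63, 2.63], [-0.94, 2.18], [0.31, 2.57], [-1.31, 4.45], [0, 2.66], [-2.55, 2.55]. Speed limits (rad/s): [2.57, 2.57, 3.14, 3.14, 3.14, 3.14].

### API

Orientations are given as a rotation vector (axis times angle).
In Python, from workcell import readout, read_camera, finish_job, bot gives the robot as it stands.
- The arm moves only by the tool jog_arm, never from a script. Its argument "deltas" is one flat list of numbers, 7 for each row, row after row: the shift along the tool's x, y, z in m, then the turn, a rotation vector about the tool's x, y, z in degrees, then the gripper command: -1 is shut, 1 is fully open, values between are in proportion. A call has 1 to 8 rows; each row is the pose to reach, as a shift and turn from the pose commanded when the call began, along the tool's axes at that moment; what a row does not reach only later rows make up. A row lasts 1/10 s, in which the tool goes at most 50 mm and 8.59 degrees, less where a joint would pass 70% of its speed; a pose out of reach is approached as far as the arm can. A call with a gripper value outside its range is refused whole. The fingers move at their own pace and stop on an object; "squeeze" is the grip in N (left out, the last holds). Time passes only in rows, so rows that repeat a pose let the fingers close. It gives the time, the measured TCP pose, the force, the opening and the grip force at its end, in the units of the state.
- readout.read_state(): the state, without advancing time (a new reading comes with each control period).
- read_camera(name): name is "scene" or "top"; returns a dict with "color" (384x512x3 uint8, blue, green, red), "fx", "fy", "cx", "cy" (pixels), "origin" and "attitude" of the camera in the world. Camera axes: x right, y down, z forward; pixel columns grow to the right and rows downward; lengths in m; the calibration is good to about 2 mm. A picture is of the moment at which its call begins. There is no depth.
- finish_job(): hands the job in; it is judged then, once.
The state is a dict: "time": time; "q": joint angles; "joint_vel": joint speeds; "joint_torque": joint torques, N m; "tool_pos": TCP position; "tcp_rot": TCP orientation; "wrist_force": force on the tool from outside, world axes, zero at the start; "torque": the same for the moment, N m; "width": opening from 0.0 (shut) to 1.0 (fully open); "grip_force": force on a finger pad.
Only numpy, scipy, OpenCV 4.12 (cv2) and the standard library are available. Lean on these libraries where they do the work, as an engineer would, in place of code of your own. Each camera call takes 0.05 s, during which the arm holds its last target. There are 200 camera calls.

## Working session

There is one attempt and no reset: what is moved stays moved. The work goes in short steps, Python scripts to look and compute and a tool call to move; the robot and the scene stay as the last step left them, time stands still between calls to the robot, and variables do not carry over. Pictures are saved under pics/ and viewed, at most 10 in all, crops included, and the job is handed in when it is done.

Besides the shell and the picture viewer there is one more tool, called after "Request:" by a JSON object that holds its "fn" and its "kwargs", one argument or row to a line. jog_arm: Moves the arm, as the interface text tells. Its arguments: {"type":"object","properties":{"deltas":{"type":"array"},"squeeze":{"type":"number"}},"required":["deltas"]}

```bash
ls; mkdir -p pics
python3 - <<'E'
from workcell import readout, read_camera, bot
import cv2,json,numpy as np
for n in("scene","top"):
    d=read_camera(n); cv2.imwrite(f"pics/{n}0.png",d["color"])
    print(n,{k:np.round(v,4).tolist() for k,v in d.items() if k!="color"})
print(readout.read_state(),bot.tip_extent)
E
```

```text
pics
scene {'fx': 453.5565, 'fy': 453.5565, 'cx': 256.1005, 'cy': 182.51, 'origin': [-0.1735, 0.8083, 0.8372], 'attitude': [-0.9307, 2.3255, -1.2358]}
top {'fx': 386.4336, 'fy': 386.4336, 'cx': 254.5507, 'cy': 196.9956, 'origin': [0.4475, 0.0112, 1.2318], 'attitude': [-2.213, 2.1596, -0.1102]}
{'time': 0.1, 'q': array([-1.15891250e+00,  2.64689079e-01,  1.60524212e+00,  2.77869838e-05,
        1.27367847e+00, -3.69163292e-02]), 'joint_vel': array([ 7.27858476e-04, -1.36443490e-04, -1.95862178e-03,  1.97695726e-03,
        1.90003837e-05, -8.10533805e-05]), 'joint_torque': array([ 1.55991103e-06, -5.16705501e+01, -3.68591166e+01, -1.42461918e-04,
        6.26839406e-03, -3.12272000e-06]), 'tool_pos': array([ 0.29262043, -0.60758737,  0.24707635]), 'tcp_rot': array([-3.06089193e+00, -6.98617411e-01,  5.49197683e-04]), 'wrist_force': array([-0.31409279, -0.46349535,  1.03602338]), 'torque': array([-0.03854213, -0.02186665,  0.0110908 ]), 'grip_force': 0.0, 'width': 1.0012693802147674} 0.017
```

View pics/scene0.png

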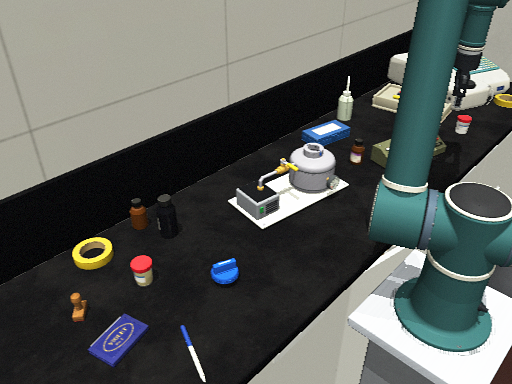

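View pics/top0.png

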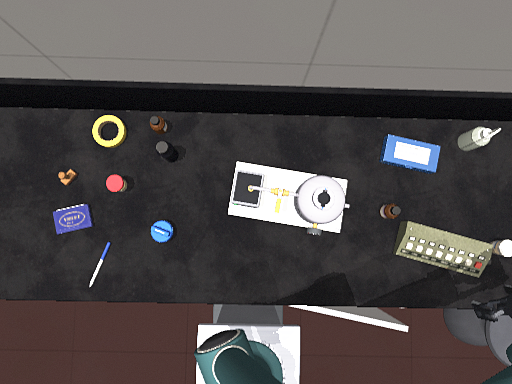

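The scene shows the cap at scene (225,270) / top (161,231), the neck at scene (314,152) / top (323,198), and the yellow lever pointing toward the robot at top (278,202). The loose bottles are well clear. Next, colour masks and enlarged crops.

```bash
cat > h.py <<'E'
import cv2,numpy as np
from scipy.spatial.transform import Rotation as R
from workcell import readout, read_camera
def ray(d,p):
    v=np.array([(p[0]-d["cx"])/d["fx"],(p[1]-d["cy"])/d["fy"],1.]); return R.from_rotvec(d["attitude"]).apply(v)
def onz(d,p,z):
    v=ray(d,p);o=np.array(d["origin"]);return o+v*(z-o[2])/v[2]
def proj(d,P):
    c=R.from_rotvec(d["attitude"]).inv().apply(np.array(P)-d["origin"]);return np.array([d["fx"]*c[0]/c[2]+d["cx"],d["fy"]*c[1]/c[2]+d["cy"]])
def mid(d1,p1,d2,p2):
    a,b=ray(d1,p1),ray(d2,p2);o1,o2=np.array(d1["origin"]),np.array(d2["origin"])
    s=np.linalg.lstsq(np.c_[a,-b],o2-o1,rcond=None)[0];P,Q=o1+a*s[0],o2+b*s[1];return (P+Q)/2,np.linalg.norm(P-Q)
def crop(d,c,w,h,k):
    x,y=int(c[0]-w/2),int(c[1]-h/2);return cv2.resize(d["color"][y:y+h,x:x+w],None,fx=k,fy=k,interpolation=cv2.INTER_CUBIC)
E
python3 - <<'E'
from h import *
t=read_camera("top");s=read_camera("scene")
a=np.hstack([crop(t,(162,231),40,40,10),crop(t,(323,198),40,40,10)])
b=np.hstack([crop(s,(225,270),40,20,10),crop(s,(314,158),40,20,10)])
cv2.imwrite("pics/c1.png",np.vstack([a,b]))
cv2.imwrite("pics/c2.png",np.vstack([crop(t,(290,198),130,80,5),]))
for n,d,box in(("t",t,(145,215,180,250)),("s",s,(205,250,245,290))):
    x0,y0,x1,y1=box;im=d["color"][y0:y1,x0:x1].astype(int)
    m=((im[...,0]>im[...,2]+60)).astype(np.uint8)
    c=max(cv2.findContours(m,0,2)[0],key=cv2.contourArea);e=cv2.fitEllipse(c);print(n,cv2.minEnclosingCircle(c),e)
    if n=="t":
        g=im[...,1]; print(np.percentile(g[m>0],[10,50,70,80,90,99]))
        print("cap",onz(t,np.array(cv2.minEnclosingCircle(c)[0])+box[:2],0.03))
for n,d in(("t",t),("s",s)):
    im=d["color"].astype(int);m=((im[...,2]>im[...,0]+90)&(im[...,1]>im[...,0]+60)).astype(np.uint8)
    x0,y0,x1,y1=(240,170,310,220) if n=="t" else (250,150,300,195)
    mm=np.zeros_like(m);mm[y0:y1,x0:x1]=m[y0:y1,x0:x1]
    for c in cv2.findContours(mm,0,2)[0]:
        if cv2.contourArea(c)>5: print(n,"yellow",cv2.contourArea(c),cv2.minAreaRect(c),onz(d,cv2.minAreaRect(c)[0],.14))
E
```

```text
t ((16.5, 15.75), 11.524530410766602) ((16.452056884765625, 15.926993370056152), (21.49526023864746, 22.261363983154297), 59.450218200683594)
[ 80.  183.  196.  198.  203.  213.4]
cap [0.43719708 0.27679781 0.03      ]
s ((19.17154884338379, 19.2887020111084), 14.967840194702148) ((19.615816116333008, 21.112340927124023), (24.171180725097656, 28.80874252319336), 64.09196472167969)
t yellow 37.5 ((277.3653564453125, 205.17306518554688), (3.9223227500915527, 13.139781951904297), 11.309932708740234) [ 0.51801131 -0.0712555   0.14      ]
t yellow 21.0 ((285.0, 192.0), (6.0, 6.0), 90.0) [ 0.55605886 -0.09227707  0.14      ]
t yellow 26.5 ((274.0, 191.0), (6.0, 6.0), 90.0) [ 0.55811846 -0.06092659  0.14      ]
s yellow 11.0 ((260.0, 187.5), (3.0, 6.0), 90.0) [0.5121247  0.07062942 0.14      ]
s yellow 104.0 ((285.83392333984375, 167.55873107910156), (8.689265251159668, 21.839021682739258), 79.99201965332031) [ 0.52739483 -0.05461955  0.14      ]
```

View pics/c1.png

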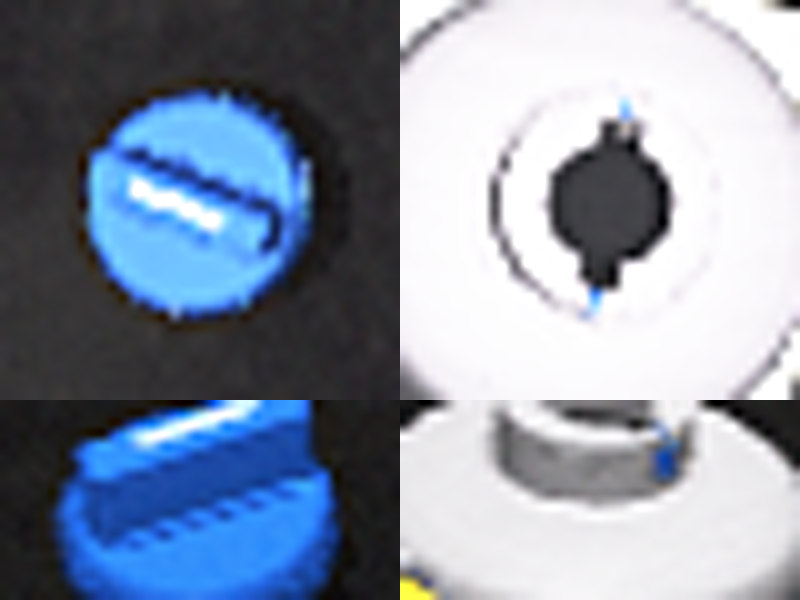

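View pics/c2.png

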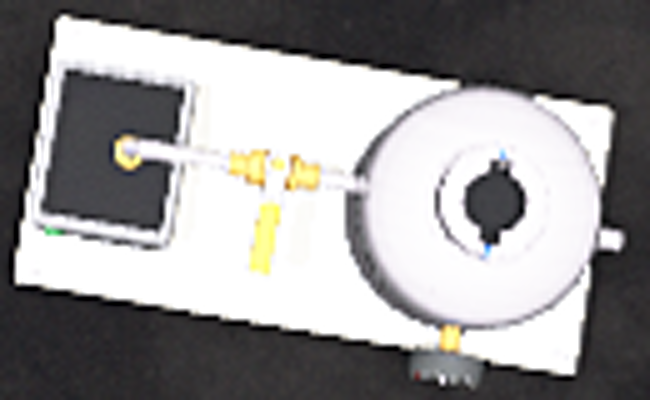

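The crops show the cap bar running about 22° below horizontal in the top view, and the neck's blue dots at top-image ~(325,188) and ~(322,207). The lever sleeve is at ~(277,205) and the stem is at ~(279,193). Now for the numbers.

```bash
cat >> h.py <<'E'
def c2p(c,w,h,k,p): # crop pixel -> image pixel
    return np.array([int(c[0]-w/2)+(p[0]+.5)/k-.5,int(c[1]-h/2)+(p[1]+.5)/k-.5])
E
python3 - <<'E'
from h import *
t=read_camera("top");s=read_camera("scene")
a,b=[c2p((323,198),40,40,10,p) for p in((625,108),(597,298))]
A,B=onz(t,a,.142),onz(t,b,.142);N=(A+B)/2
print("dots",A,B,N,"yaw",np.arctan2(*(A-B)[1::-1]))
im=t["color"].astype(int);m=(im.max(2)<110).astype(np.uint8);mm=np.zeros_like(m);mm[186:212,312:336]=m[186:212,312:336]
c=max(cv2.findContours(mm,0,2)[0],key=cv2.contourArea)
M=cv2.moments(mm[:, :],True);e=(M['m10']/M['m00'],M['m01']/M['m00']);print("hole",e,onz(t,e,.140))
# plate yaw
m=((im.min(2)>170)).astype(np.uint8);m[:, :225]=0;m[:,355:]=0;m[:155]=0;m[240:]=0
c=max(cv2.findContours(m,0,2)[0],key=cv2.contourArea);r=cv2.minAreaRect(c);bx=[onz(t,p,.005)[:2] for p in cv2.boxPoints(r)];print("plate",np.round(bx,4),np.mean(bx,0))
# cap in both
C=np.array([(145+16.45),(215+15.93)]);print("capT",onz(t,C,.03))
# bar: highlight + dark line in top
p,q=[onz(t,c2p((162,231),40,40,10,x),.059) for x in((130,150),(275,210))];print("bar dir dark",np.arctan2(*(q-p)[1::-1]))
p,q=[onz(t,c2p((162,231),40,40,10,x),.059) for x in((130,187),(222,224))];print("bar dir hl",np.arctan2(*(q-p)[1::-1]))
p,q=[onz(s,c2p((225,270),40,20,10,x),.059) for x in((85,460-400),(310,397-400))];print("scene bar edge",p,q,np.arctan2(*(q-p)[1::-1]))
print("lever sleeve mid",onz(t,(277.37,205.17),.1445))
print(R.from_rotvec(readout.read_state()["tcp_rot"]).as_matrix())
E
```

```text
dots [ 0.5721156  -0.32037818  0.142     ] [ 0.5176728 -0.312371   0.142    ] [ 0.5448942  -0.31637459  0.142     ] yaw -0.14602809958387958
hole (323.0220588235294, 197.98529411764707) [ 0.54170979 -0.20084612  0.14      ]
plate [[ 0.4947  0.0779]
 [ 0.6665  0.0544]
 [ 0.6135 -0.3215]
 [ 0.4421 -0.2936]] [ 0.55420732 -0.12068899]
capT [0.43664059 0.27692721 0.03      ]
bar dir dark -1.9367909117498758
bar dir hl -1.9268371659413788
scene bar edge [0.44751509 0.30413483 0.059     ] [0.42383364 0.25154786 0.059     ] -1.9939239932475414
lever sleeve mid [ 0.51772969 -0.07092868  0.1445    ]
[[ 9.00973636e-01  4.33873723e-01 -3.16134897e-04]
 [ 4.33873837e-01 -9.00973344e-01  7.25390228e-04]
 [ 2.98986439e-05 -7.90720132e-04 -9.99999687e-01]]
```

Request:
{"fn": "jog_arm", "kwargs": {
  "deltas": [0.27, -0.267, -0.03, 0, 0, -66, 1, 0.27, -0.267, -0.03, 0, 0, -66, 1, 0.27, -0.267, -0.03, 0, 0, -66, 1, 0.27, -0.267, -0.03, 0, 0, -66, 1, 0.27, -0.267, -0.03, 0, 0, -66, 1, 0.27, -0.267, -0.03, 0, 0, -66, 1, 0.27, -0.267, -0.03, 0, 0, -66, 1, 0.27, -0.267, -0.03, 0, 0, -66, 1]
}}

```text
time: 1.1
tool_pos: [0.4209, -0.2475, 0.2788]
tcp_rot: [2.18, 2.262, 0.002]
wrist_force: [-0.2, -0.4, -1.0]
width: 1.001
grip_force: 0.0
```

```bash
cat >> h.py <<'E'
def go(target,ang=None): # needed tool-frame shift & turn (deg about tool z, cw+) to world target / tool-x angle
    s=readout.read_state();r=R.from_rotvec(s["tcp_rot"]);m=r.as_matrix();a=np.arctan2(m[1,0],m[0,0])
    print("t",round(s["time"],2),"pos",np.round(s["tool_pos"],4),"xang",round(a,4),"tilt",np.round(m[:2,2],4),"q1,q6",np.round(s["q"][[0,5]],3),"F",np.round(s["wrist_force"],1),"T",np.round(s["torque"],3),"w",round(s["width"],3),"g",round(s["grip_force"],1))
    if target is not None: print("shift",np.round(r.inv().apply(np.array(target)-s["tool_pos"]),4), "turn",None if ang is None else round(float(np.degrees((a-ang))),2))
E
python3 -c "
from h import *
go((.437,.277,.2),-1.953)"
```

```text
t 1.1 pos [ 0.4209 -0.2475  0.2788] xang 1.6076 tilt [0.0011 0.0004] q1,q6 [-0.583 -0.62 ] F [-0.2 -0.4 -1. ] T [-0.019 -0.008  0.005] w 1.001 g 0.0
shift [0.5235 0.0353 0.079 ] turn 204.01
```

Request:
{"fn": "jog_arm", "kwargs": {
  "deltas": [0.39, 0.025, 0, 0, 0, -68, 1, 0.39, 0.025, 0, 0, 0, -68, 1, 0.39, 0.025, 0, 0, 0, -68, 1, 0.39, 0.025, 0, 0, 0, -68, 1, 0.39, 0.025, 0, 0, 0, -68, 1, 0.39, 0.025, 0, 0, 0, -68, 1, 0.39, 0.025, 0, 0, 0, -68, 1, 0.39, 0.025, 0, 0, 0, -68, 1]
}}

```text
time: 1.9
tool_pos: [0.4332, 0.1427, 0.2787]
tcp_rot: [0.542, 3.093, 0.001]
wrist_force: [0.1, 0.4, 0.3]
width: 0.999
grip_force: 0.0
```

```bash
python3 -c "
from h import *
go((.4366,.277,.12),-1.953)"
```

```text
t 1.9 pos [0.4332 0.1427 0.2787] xang 2.7947 tilt [0.0012 0.0007] q1,q6 [ 0.263 -0.961] F [0.1 0.4 0.3] T [-0.013  0.049 -0.002] w 0.999 g 0.0
shift [0.0426 0.1273 0.1588] turn 272.02
```

Request:
{"fn": "jog_arm", "kwargs": {
  "deltas": [0.0426, 0.1273, 0.12, 0, 0, -68, 1, 0.0426, 0.1273, 0.12, 0, 0, -68, 1, 0.0426, 0.1273, 0.12, 0, 0, -68, 1, 0.0426, 0.1273, 0.12, 0, 0, -68, 1, 0.0426, 0.1273, 0.12, 0, 0, -68, 1, 0.0426, 0.1273, 0.12, 0, 0, -68, 1, 0.0426, 0.1273, 0.12, 0, 0, -68, 1, 0.0426, 0.1273, 0.12, 0, 0, -68, 1]
}}

```text
time: 2.7
tool_pos: [0.4376, 0.2745, 0.1581]
tcp_rot: [1.28, -2.869, 0.0]
wrist_force: [0.0, 1.1, -0.5]
width: 0.999
grip_force: 0.0
```

Run:
```python
from h import *
go((.4366,.277,.06),-1.953)
t=read_camera("top");s=read_camera("scene")
cv2.imwrite("pics/d1.png",np.hstack([crop(t,(162,231),60,60,6),crop(s,(225,262),60,60,6)]))
```

```text
t 2.7 pos [0.4376 0.2745 0.1581] xang -2.3024 tilt [-0.0002 -0.0001] q1,q6 [ 0.512 -1.898] F [ 0.   1.1 -0.5] T [ 0.023  0.006 -0.02 ] w 0.999 g 0.0
shift [-0.0012  0.0025  0.0981] turn -20.02
```

View pics/d1.png

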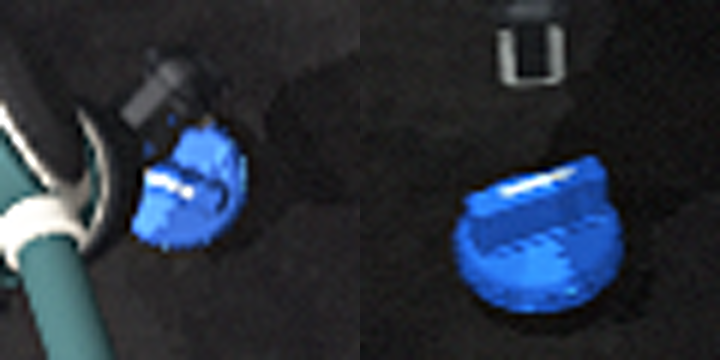

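The arm hovers over the cap, clear of the bar in both views. Next I'll turn the last 20° and descend.

Request:
{"fn": "jog_arm", "kwargs": {
  "deltas": [-0.001, 0.0025, 0.0, 0, 0, -20, 1, -0.001, 0.0025, 0.02, 0, 0, -20, 1, -0.001, 0.0025, 0.05, 0, 0, -20, 1, -0.001, 0.0025, 0.08, 0, 0, -20, 1, -0.001, 0.0025, 0.1015, 0, 0, -20, 1, -0.001, 0.0025, 0.1015, 0, 0, -20, 1],
  "squeeze": 20
}}

```text
time: 3.4
tool_pos: [0.4338, 0.2751, 0.0535]
tcp_rot: [1.742, -2.606, -0.001]
wrist_force: [-0.8, -1.1, -0.2]
width: 1.003
grip_force: 0.0
```

Request:
{"fn": "jog_arm", "kwargs": {
  "deltas": [0, 0, 0, 0, 0, 0, -1, 0, 0, 0, 0, 0, 0, -1, 0, 0, 0, 0, 0, 0, -1, 0, 0, 0, 0, 0, 0, -1, 0, 0, 0, 0, 0, 0, -1, 0, 0, 0, 0, 0, 0, -1, 0, 0, 0, 0, 0, 0, -1, 0, 0, 0, 0, 0, 0, -1]
}}

```text
time: 4.2
tool_pos: [0.4372, 0.277, 0.0577]
tcp_rot: [-1.75, 2.608, -0.0]
wrist_force: [-1.0, 0.5, 6.1]
width: 0.157
grip_force: 24.0
```

```bash
python3 -c "
from h import *
go((.4366,.277,.056),-1.953)"
```

```text
t 4.2 pos [0.4372 0.277  0.0577] xang -1.9598 tilt [0.0012 0.0006] q1,q6 [ 0.517 -2.236] F [-1.   0.5  6.1] T [-0.19   0.145 -0.003] w 0.157 g 24.0
shift [0.0003 0.0006 0.0017] turn -0.39
```

Request:
{"fn": "jog_arm", "kwargs": {
  "deltas": [0, 0, 0, 0, 0, 0, -1, 0, 0, 0, 0, 0, 0, -1, 0, 0, 0, 0, 0, 0, -1, 0, 0, -0.02, 0, 0, 0, -1, 0, 0, -0.06, 0, 0, 0, -1, 0, 0, -0.11, 0, 0, 0, -1, 0, 0, -0.16, 0, 0, 0, -1, 0, 0, -0.19, 0, 0, 0, -1],
  "squeeze": 70
}}

```text
time: 5.0
tool_pos: [0.4374, 0.2772, 0.2503]
tcp_rot: [-1.748, 2.606, -0.0]
wrist_force: [1.6, 0.7, -3.5]
width: 0.143
grip_force: 69.8
```

```bash
python3 -c "
from h import *
go((.5417,-.202,.235),2.996)"
```

```text
t 5.0 pos [0.4374 0.2772 0.2503] xang -1.9598 tilt [0.0034 0.002 ] q1,q6 [ 0.517 -2.236] F [ 1.6  0.7 -3.5] T [ 0.047 -0.085  0.004] w 0.143 g 69.8
shift [ 0.4039 -0.2783  0.0147] turn -283.95
```

Request:
{"fn": "jog_arm", "kwargs": {
  "deltas": [0.3, -0.207, 0, 0, 0, 60, -1, 0.3, -0.207, 0, 0, 0, 60, -1, 0.3, -0.207, 0, 0, 0, 60, -1, 0.3, -0.207, 0, 0, 0, 60, -1, 0.3, -0.207, 0, 0, 0, 60, -1, 0.3, -0.207, 0, 0, 0, 60, -1, 0.3, -0.207, 0, 0, 0, 60, -1, 0.3, -0.207, 0, 0, 0, 60, -1]
}}

```text
time: 5.8
tool_pos: [0.5142, -0.0837, 0.2457]
tcp_rot: [0.201, -3.134, 0.003]
wrist_force: [-0.3, 1.1, -3.3]
width: 0.142
grip_force: 69.9
```

```bash
python3 -c "
from h import *
go((.5417,-.202,.225),2.996)"
```

```text
t 5.8 pos [ 0.5142 -0.0837  0.2457] xang -3.0136 tilt [-0.0014 -0.0018] q1,q6 [-0.208 -1.906] F [-0.3  1.1 -3.3] T [ 0.081 -0.021  0.022] w 0.142 g 69.9
shift [-0.0122 -0.1208  0.0208] turn -344.32
```

Request:
{"fn": "jog_arm", "kwargs": {
  "deltas": [-0.0122, -0.1208, 0.02, 0, 0, 15.7, -1, -0.0122, -0.1208, 0.02, 0, 0, 15.7, -1, -0.0122, -0.1208, 0.02, 0, 0, 15.7, -1, -0.0122, -0.1208, 0.02, 0, 0, 15.7, -1, -0.0122, -0.1208, 0.02, 0, 0, 15.7, -1, -0.0122, -0.1208, 0.02, 0, 0, 15.7, -1, -0.0122, -0.1208, 0.02, 0, 0, 15.7, -1]
}}

```text
time: 6.5
tool_pos: [0.5425, -0.1961, 0.2268]
tcp_rot: [-0.216, -3.134, -0.001]
wrist_force: [-0.0, 0.8, -2.8]
width: 0.14
grip_force: 70.1
```

Run:
```python
from h import *
go((.5417,-.202,.225),2.996)
t=read_camera("top");s=read_camera("scene")
cv2.imwrite("pics/e1.png",np.hstack([crop(t,(323,195),60,80,6),crop(s,(314,140),60,80,6)]))
```

```text
t 6.5 pos [ 0.5425 -0.1961  0.2268] xang 3.004 tilt [-0.0002  0.0004] q1,q6 [-0.39  -1.823] F [-0.   0.8 -2.8] T [-0.001  0.008 -0.059] w 0.14 g 70.1
shift [ 0.     -0.006   0.0018] turn 0.46
```

View pics/e1.png

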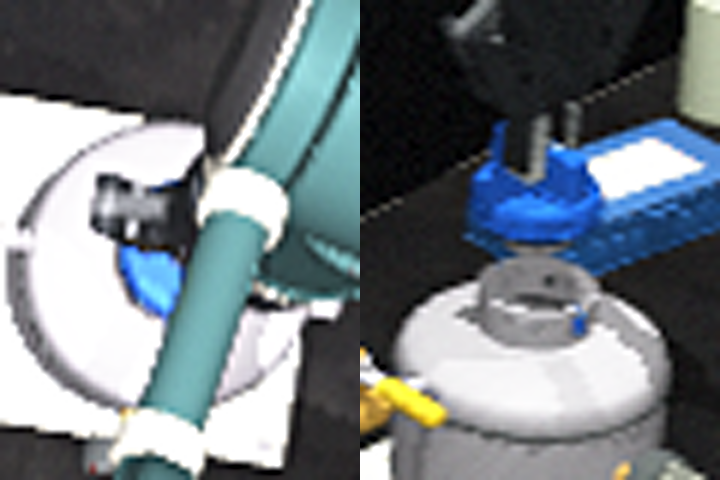

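The scene crop shows the cap hanging level over the neck, lugs hidden, with the neck's dot at lower right. I'll redo the neck centre from the first top picture, since the hole mask had picked up the dark arc.

Run:
```python
from h import *
t=read_camera("top");s=read_camera("scene");im=cv2.imread("pics/top0.png").astype(int)
for th in(90,130,170):
    m=np.zeros(im.shape[:2],np.uint8);m[186:212,315:334]=(im.max(2)<th)[186:212,315:334]
    c=max(cv2.findContours(m,0,1)[0],key=cv2.contourArea);f=cv2.drawContours(np.zeros_like(m),[c],-1,1,-1)
    M=cv2.moments(f,True);e=(M['m10']/M['m00'],M['m01']/M['m00']);a=.5*np.arctan2(2*M['mu11'],M['mu20']-M['mu02'])
    P,Q=onz(t,e,.14),onz(t,np.array(e)+[5*np.cos(a),5*np.sin(a)],.14);print(th,M['m00'],np.round(e,2),np.round(P,4),"yaw",np.arctan2(*(Q-P)[1::-1]))
a,b=[c2p((323,198),40,40,10,p) for p in((225,108),(197,298))];A,B=onz(t,a,.142),onz(t,b,.142);print("dots",(A+B)/2,np.arctan2(*(A-B)[1::-1]))
# scene: neck walls and cap head extents by row
i0=cv2.imread("pics/scene0.png");P0=(.5417,-.202,.135);print("neck proj",proj(s,P0), "head proj",proj(s,(.5425,-.1961,.2)),"dpx/dx,dy",proj(s,np.add(P0,(.01,0,0)))-proj(s,P0),proj(s,np.add(P0,(0,.01,0)))-proj(s,P0))
for r in(154,156,158):print(r,i0[r,298:330].max(1))
hs=s["color"].astype(int);mk=(hs[...,0]>hs[...,2]+60)
for r in range(146,154):x=np.where(mk[r,296:332])[0]+296;print(r,x.min() if len(x) else 0,x.max() if len(x) else 0,end="; ")
```

```text
90 127.0 [323.5 198.2] [ 0.5411 -0.2022  0.14  ] yaw -0.1527460804904356
130 132.0 [323.46 198.07] [ 0.5415 -0.2021  0.14  ] yaw -0.08446412032708632
170 142.0 [323.52 197.92] [ 0.5419 -0.2023  0.14  ] yaw -0.11759809230140164
dots [ 0.54202559 -0.20225055  0.142     ] -0.13726811820655196
neck proj [313.10930408 148.94908622] head proj [313.25191512 130.82760273] dpx/dx,dy [-2.55384835 -1.10643968] [-1.98514795  1.16565657]
154 [237 238 238 236 227 185  94 115 130 136 136 139 142 138 136 125 120 137
 141 139 132 138 159 119 159 224 235 239 236 235 235 236]
156 [236 237 237 239 237 237 235 198 137 124 133 136 138 146 145 144 144 141
 139 137 128 118 108 168 230 236 236 239 238 239 237 237]
158 [238 238 239 237 238 237 236 237 243 245 248 248 242 231 215 183 190 202
 214 242 249 247 242 238 238 240 240 240 239 238 236 236]
146 0 0; 147 0 0; 148 0 0; 149 0 0; 150 0 0; 151 320 320; 152 321 321; 153 319 320;
```

Request:
{"fn": "jog_arm", "kwargs": {
  "deltas": [0, -0.0061, 0, 0, 0, 0, -1, 0, -0.0061, 0.01, 0, 0, 0, -1, 0, -0.0061, 0.02, 0, 0, 0, -1, 0, -0.0061, 0.025, 0, 0, 0, -1, 0, -0.0061, 0.03, 0, 0, 0, -1, 0, -0.0061, 0.032, 0, 0, 0, -1, 0, -0.0061, 0.032, 0, 0, 0, -1, 0, -0.0061, 0.032, 0, 0, 0, -1]
}}

```text
time: 7.5
tool_pos: [0.5421, -0.2035, 0.195]
tcp_rot: [0.219, 3.134, -0.0]
wrist_force: [-0.3, -0.0, -3.2]
width: 0.144
grip_force: 70.1
```

```bash
python3 -c "
from h import *
go((.5417,-.2022,.19),3.003)"
```

```text
t 7.5 pos [ 0.5421 -0.2035  0.195 ] xang 3.0023 tilt [ 0.0004 -0.0002] q1,q6 [-0.402 -1.834] F [-0.3 -0.  -3.2] T [-0.002 -0.02  -0.032] w 0.144 g 70.1
shift [0.0005 0.0013 0.005 ] turn -0.04
```

Request:
{"fn": "jog_arm", "kwargs": {
  "deltas": [0.0004, 0.0012, 0, 0, 0, 0, -1, 0.0004, 0.0012, 0, 0, 0, 0, -1, 0.0004, 0.0012, 0.002, 0, 0, 0, -1, 0.0004, 0.0012, 0.004, 0, 0, 0, -1, 0.0004, 0.0012, 0.005, 0, 0, 0, -1, 0.0004, 0.0012, 0.005, 0, 0, 0, -1]
}}

```text
time: 8.1
tool_pos: [0.5415, -0.2022, 0.1895]
tcp_rot: [-0.219, -3.134, -0.0]
wrist_force: [0.7, 0.1, -3.2]
width: 0.145
grip_force: 70.1
```

```bash
python3 -c "
from h import *
go((.5417,-.2022,.186),3.003)"
```

```text
t 8.1 pos [ 0.5415 -0.2022  0.1895] xang 3.0022 tilt [-0.0003  0.0001] q1,q6 [-0.4   -1.832] F [ 0.7  0.1 -3.2] T [0.017 0.009 0.003] w 0.145 g 70.1
shift [-0.0002  0.      0.0035] turn -0.05
```

Request:
{"fn": "jog_arm", "kwargs": {
  "deltas": [0, 0, 0.002, 0, 0, 0, -1, 0, 0, 0.004, 0, 0, 0, -1, 0, 0, 0.005, 0, 0, 0, -1, 0, 0, 0.005, 0, 0, 0, -1, 0, 0, 0.005, 0, 0, 0, -1]
}}

```text
time: 8.6
tool_pos: [0.5421, -0.2024, 0.1856]
tcp_rot: [0.219, 3.133, -0.001]
wrist_force: [-0.5, -0.1, 0.8]
width: 0.138
grip_force: 70.6
```

```bash
python3 -c "
from h import *
go((.5417,-.2022,.183),3.003)"
```

```text
t 8.6 pos [ 0.5421 -0.2024  0.1856] xang 3.0022 tilt [ 0.0012 -0.0005] q1,q6 [-0.4   -1.832] F [-0.5 -0.1  0.8] T [ 0.017  0.035 -0.001] w 0.138 g 70.6
shift [0.0004 0.0002 0.0026] turn -0.05
```

Request:
{"fn": "jog_arm", "kwargs": {
  "deltas": [0, 0, 0.001, 0, 0, 0, -1, 0, 0, 0.002, 0, 0, 0, -1, 0, 0, 0.003, 0, 0, 0, -1, 0, 0, 0.003, 0, 0, 0, -1, 0, 0, 0.003, 0, 0, 0, -1]
}}

```text
time: 9.1
tool_pos: [0.5424, -0.2025, 0.183]
tcp_rot: [0.219, 3.132, -0.001]
wrist_force: [-0.1, -0.1, 6.2]
width: 0.144
grip_force: 71.4
```

```bash
python3 -c "
from h import *
go((.5417,-.2022,.183),3.003)"
```

```text
t 9.1 pos [ 0.5424 -0.2025  0.183 ] xang 3.0022 tilt [ 0.0019 -0.0008] q1,q6 [-0.4   -1.832] F [-0.1 -0.1  6.2] T [-0.013  0.155  0.014] w 0.144 g 71.4
shift [ 0.0007  0.0003 -0.    ] turn -0.05
```

Request:
{"fn": "jog_arm", "kwargs": {
  "deltas": [0.0004, 0.0002, 0.0006, 0, 0, 0, -1, 0.0004, 0.0002, 0.0006, 0, 0, 0, -1, 0.0004, 0.0002, 0.0006, 0, 0, 3, -1, 0.0004, 0.0002, 0.0006, 0, 0, 6, -1, 0.0004, 0.0002, 0.0006, 0, 0, 9, -1, 0.0004, 0.0002, 0.0006, 0, 0, 12, -1, 0.0004, 0.0002, 0.0006, 0, 0, 12, -1]
}}

```text
time: 9.8
tool_pos: [0.5425, -0.2026, 0.1828]
tcp_rot: [0.546, 3.09, -0.001]
wrist_force: [0.1, 0.2, 5.5]
width: 0.143
grip_force: 71.5
```

```bash
python3 -c "
from h import *
go((.5417,-.2022,.183),3.003)"
```

```text
t 9.8 pos [ 0.5425 -0.2026  0.1828] xang 2.7917 tilt [ 0.003  -0.0014] q1,q6 [-0.4   -1.621] F [0.1 0.2 5.5] T [-0.014 -0.001  0.016] w 0.143 g 71.5
shift [ 0.0008  0.0001 -0.0002] turn -12.11
```

Request:
{"fn": "jog_arm", "kwargs": {
  "deltas": [0.0003, 0, 0.0006, 0, 0, 0, -1, 0.0003, 0, 0.0006, 0, 0, 3, -1, 0.0003, 0, 0.0006, 0, 0, 6, -1, 0.0003, 0, 0.0006, 0, 0, 9, -1, 0.0003, 0, 0.0006, 0, 0, 9, -1]
}}

```text
time: 10.3
tool_pos: [0.5423, -0.2025, 0.1824]
tcp_rot: [0.787, 3.038, -0.001]
wrist_force: [-0.2, -1.0, 7.5]
width: 0.142
grip_force: 71.6
```

```bash
python3 -c "
from h import *
go((.5417,-.2022,.183),3.003)"
```

```text
t 10.3 pos [ 0.5423 -0.2025  0.1824] xang 2.6346 tilt [ 0.0035 -0.0016] q1,q6 [-0.4   -1.464] F [-0.2 -1.   7.5] T [-0.019  0.115 -0.008] w 0.142 g 71.6
shift [ 0.0007 -0.     -0.0006] turn -21.11
```

Request:
{"fn": "jog_arm", "kwargs": {
  "deltas": [0, 0, 0, 0, 0, 2.5, -1, 0, 0, 0, 0, 0, 5, -1, 0, 0, 0, 0, 0, 5, -1]
}}

```text
time: 10.6
tool_pos: [0.5423, -0.2025, 0.1824]
tcp_rot: [0.919, 3.0, -0.001]
wrist_force: [1.3, -0.1, 7.6]
width: 0.146
grip_force: 71.6
```

```bash
python3 -c "
from h import *
go(None)"
```

```text
t 10.6 pos [ 0.5423 -0.2025  0.1824] xang 2.5474 tilt [ 0.0034 -0.0015] q1,q6 [-0.4   -1.377] F [ 1.3 -0.1  7.6] T [0.009 0.061 0.017] w 0.146 g 71.6
```

Request:
{"fn": "jog_arm", "kwargs": {
  "deltas": [0, 0, 0, 0, 0, 2, -1, 0, 0, 0, 0, 0, 4, -1, 0, 0, 0, 0, 0, 4, -1]
}}

```text
time: 10.9
tool_pos: [0.5423, -0.2025, 0.1824]
tcp_rot: [1.022, 2.967, -0.001]
wrist_force: [0.4, 0.8, 6.8]
width: 0.144
grip_force: 71.6
```

```bash
python3 -c "
from h import *
go(None)"
```

```text
t 10.9 pos [ 0.5423 -0.2025  0.1824] xang 2.4779 tilt [ 0.0034 -0.0015] q1,q6 [-0.4   -1.307] F [0.4 0.8 6.8] T [-0.025  0.003  0.017] w 0.144 g 71.6
```

Request:
{"fn": "jog_arm", "kwargs": {
  "deltas": [0, 0, 0, 0, 0, 2, -1, 0, 0, 0, 0, 0, 4, -1, 0, 0, 0, 0, 0, 4, -1]
}}

```text
time: 11.2
tool_pos: [0.5423, -0.2025, 0.1824]
tcp_rot: [1.125, 2.929, -0.0]
wrist_force: [-0.5, 0.3, 6.3]
width: 0.146
grip_force: 71.6
```

```bash
python3 -c "
from h import *
go(None)"
```

```text
t 11.2 pos [ 0.5423 -0.2025  0.1824] xang 2.4081 tilt [ 0.0034 -0.0015] q1,q6 [-0.4   -1.238] F [-0.5  0.3  6.3] T [-0.041  0.06   0.043] w 0.146 g 71.6
```

Request:
{"fn": "jog_arm", "kwargs": {
  "deltas": [0, 0, 0, 0, 0, 2, -1, 0, 0, 0, 0, 0, 4, -1, 0, 0, 0, 0, 0, 4, -1]
}}

```text
time: 11.5
tool_pos: [0.5423, -0.2025, 0.1824]
tcp_rot: [1.227, 2.888, -0.0]
wrist_force: [0.2, 1.2, 7.7]
width: 0.145
grip_force: 71.6
```

```bash
python3 -c "
from h import *
go(None)"
```

```text
t 11.5 pos [ 0.5423 -0.2025  0.1824] xang 2.3383 tilt [ 0.0034 -0.0015] q1,q6 [-0.4   -1.168] F [0.2 1.2 7.7] T [-0.011  0.054  0.007] w 0.145 g 71.6
```

Request:
{"fn": "jog_arm", "kwargs": {
  "deltas": [0, 0, 0, 0, 0, 2, -1, 0, 0, 0, 0, 0, 4, -1, 0, 0, 0, 0, 0, 4, -1]
}}

```text
time: 11.8
tool_pos: [0.5423, -0.2025, 0.1824]
tcp_rot: [1.327, 2.844, 0.0]
wrist_force: [0.3, 0.2, 6.9]
width: 0.144
grip_force: 71.6
```

```bash
cat > r.py <<'E'
from h import *
go(None);print(readout.read_state()["joint_torque"][5])
E
python3 r.py
```

```text
t 11.8 pos [ 0.5423 -0.2025  0.1824] xang 2.2684 tilt [ 0.0034 -0.0015] q1,q6 [-0.4   -1.098] F [0.3 0.2 6.9] T [-0.036  0.068 -0.034] w 0.144 g 71.6
0.19652338698506355
```

Request:
{"fn": "jog_arm", "kwargs": {
  "deltas": [0, 0, 0, 0, 0, 2, -1, 0, 0, 0, 0, 0, 4, -1, 0, 0, 0, 0, 0, 4, -1]
}}

```text
time: 12.1
tool_pos: [0.5421, -0.2026, 0.1823]
tcp_rot: [1.425, 2.796, -0.0]
wrist_force: [-0.7, -0.7, 6.7]
width: 0.146
grip_force: 71.6
```

```bash
python3 r.py
```

```text
t 12.1 pos [ 0.5421 -0.2026  0.1823] xang 2.1988 tilt [ 0.0029 -0.0017] q1,q6 [-0.4   -1.028] F [-0.7 -0.7  6.7] T [-0.116  0.187 -0.002] w 0.146 g 71.6
0.21666114684194326
```

Request:
{"fn": "jog_arm", "kwargs": {
  "deltas": [0, 0, 0, 0, 0, 1.5, -1, 0, 0, 0, 0, 0, 3, -1, 0, 0, 0, 0, 0, 3, -1]
}}

```text
time: 12.4
tool_pos: [0.5421, -0.2026, 0.1824]
tcp_rot: [1.497, 2.758, -0.0]
wrist_force: [-0.9, -0.2, 7.7]
width: 0.145
grip_force: 71.7
```

```bash
python3 r.py
```

```text
t 12.4 pos [ 0.5421 -0.2026  0.1824] xang 2.147 tilt [ 0.0028 -0.0019] q1,q6 [-0.4   -0.976] F [-0.9 -0.2  7.7] T [-0.089  0.196  0.19 ] w 0.145 g 71.7
0.307580279186368
```

Request:
{"fn": "jog_arm", "kwargs": {
  "deltas": [0, 0, 0, 0, 0, 1.5, -1, 0, 0, 0, 0, 0, 3, -1, 0, 0, 0, 0, 0, 3, -1]
}}

```text
time: 12.7
tool_pos: [0.5421, -0.2026, 0.1824]
tcp_rot: [1.568, 2.718, -0.001]
wrist_force: [-0.6, -0.7, 7.3]
width: 0.147
grip_force: 71.8
```

```bash
python3 r.py
```

```text
t 12.7 pos [ 0.5421 -0.2026  0.1824] xang 2.0952 tilt [ 0.0028 -0.002 ] q1,q6 [-0.4   -0.924] F [-0.6 -0.7  7.3] T [-0.091  0.161  0.265] w 0.147 g 71.8
0.4611680656671524
```

Request:
{"fn": "jog_arm", "kwargs": {
  "deltas": [0, 0, 0, 0, 0, 1.5, -1, 0, 0, 0, 0, 0, 3, -1, 0, 0, 0, 0, 0, 3, -1]
}}

```text
time: 13.0
tool_pos: [0.542, -0.2026, 0.1823]
tcp_rot: [1.639, 2.676, -0.001]
wrist_force: [-0.8, -0.8, 7.5]
width: 0.144
grip_force: 71.7
```

```bash
python3 r.py
```

```text
t 13.0 pos [ 0.542  -0.2026  0.1823] xang 2.0428 tilt [ 0.0026 -0.0021] q1,q6 [-0.4   -0.872] F [-0.8 -0.8  7.5] T [-0.116  0.209  0.291] w 0.144 g 71.7
0.40679396130144596
```

Request:
{"fn": "jog_arm", "kwargs": {
  "deltas": [0, 0, 0, 0, 0, 1.5, -1, 0, 0, 0, 0, 0, 3, -1, 0, 0, 0, 0, 0, 3, -1]
}}

```text
time: 13.3
tool_pos: [0.5422, -0.2025, 0.1823]
tcp_rot: [1.71, 2.632, 0.001]
wrist_force: [-0.1, -0.3, 7.7]
width: 0.144
grip_force: 71.6
```

```bash
python3 r.py
```

```text
t 13.3 pos [ 0.5422 -0.2025  0.1823] xang 1.9893 tilt [ 0.0032 -0.0014] q1,q6 [-0.4   -0.819] F [-0.1 -0.3  7.7] T [-0.049  0.028  0.008] w 0.144 g 71.6
0.1367283146828413
```

Request:
{"fn": "jog_arm", "kwargs": {
  "deltas": [0, 0, 0, 0, 0, 1.5, -1, 0, 0, 0, 0, 0, 3, -1, 0, 0, 0, 0, 0, 3, -1]
}}

```text
time: 13.6
tool_pos: [0.542, -0.2026, 0.1823]
tcp_rot: [1.778, 2.586, 0.0]
wrist_force: [-0.7, -0.5, 6.8]
width: 0.143
grip_force: 71.6
```

```bash
python3 r.py
```

```text
t 13.6 pos [ 0.542  -0.2026  0.1823] xang 1.9372 tilt [ 0.0027 -0.0017] q1,q6 [-0.4   -0.767] F [-0.7 -0.5  6.8] T [-0.115  0.259  0.058] w 0.143 g 71.6
0.16901581082493067
```

Request:
{"fn": "jog_arm", "kwargs": {
  "deltas": [0, 0, 0, 0, 0, 1, -1, 0, 0, 0, 0, 0, 2, -1, 0, 0, 0, 0, 0, 2, -1]
}}

```text
time: 13.9
tool_pos: [0.542, -0.2027, 0.1823]
tcp_rot: [1.822, 2.555, 0.0]
wrist_force: [-0.8, -1.7, 7.3]
width: 0.144
grip_force: 71.6
```

```bash
python3 r.py
```

```text
t 13.9 pos [ 0.542  -0.2027  0.1823] xang 1.9026 tilt [ 0.0026 -0.0018] q1,q6 [-0.401 -0.732] F [-0.8 -1.7  7.3] T [-0.122  0.237  0.101] w 0.144 g 71.6
0.20076134707778692
```

Request:
{"fn": "jog_arm", "kwargs": {
  "deltas": [0, 0, -0.0008, 0, 0, 0, -1, 0, 0, -0.0008, 0, 0, 0, -1, 0, 0, -0.0008, 0, 0, 0, -0.3, 0, 0, -0.0008, 0, 0, 0, 0, 0, 0, -0.0008, 0, 0, 0, 0, 0, 0, -0.0008, 0, 0, 0, 0, 0, 0, -0.0008, 0, 0, 0, 0],
  "squeeze": 20
}}

```text
time: 14.6
tool_pos: [0.5407, -0.2017, 0.1809]
tcp_rot: [-1.824, -2.557, 0.0]
wrist_force: [0.1, -0.4, 0.3]
width: 0.502
grip_force: 0.0
```

```bash
python3 r.py
```

```text
t 14.6 pos [ 0.5407 -0.2017  0.1809] xang 1.9026 tilt [-0.0007  0.0004] q1,q6 [-0.4   -0.732] F [ 0.1 -0.4  0.3] T [-0.011  0.027 -0.021] w 0.502 g 0.0
6.563979695783928e-05
```

Request:
{"fn": "jog_arm", "kwargs": {
  "deltas": [0, 0, -0.01, 0, 0, 0, 0, 0, 0, -0.03, 0, 0, 0, 0, 0, 0, -0.06, 0, 0, 0, 0, 0, 0, -0.06, 0, 0, 0, 0, 0, 0, -0.06, 0, 0, 0, 0]
}}

```text
time: 15.1
tool_pos: [0.5417, -0.2022, 0.243]
tcp_rot: [1.822, 2.555, 0.001]
wrist_force: [0.9, 0.1, -1.0]
width: 0.505
grip_force: 0.0
```

Run:
```python
from h import *
U=np.array([.5417,-.2022]);c,s_=np.cos(-.138),np.sin(-.138);Y=np.array([-s_,c]);X=np.array([c,s_])
S=U+.125*Y;print("stem",S,"tip est",S-.048*X)
s=read_camera("scene")
cv2.imwrite("pics/f1.png",crop(s,(305,150),100,80,7))
go(np.r_[S-.045*X-.045*Y,.25])
```

```text
stem [ 0.5588953  -0.07838836] tip est [ 0.51135163 -0.07178537]
t 15.15 pos [ 0.5409 -0.2019  0.2416] xang 1.9026 tilt [ 0.0004 -0.0002] q1,q6 [-0.4   -0.732] F [-0.6  0.4 -0.7] T [-0.032 -0.025  0.082] w 0.498 g 0.0
shift [ 0.0911 -0.0033 -0.0084] turn None
```

View pics/f1.png

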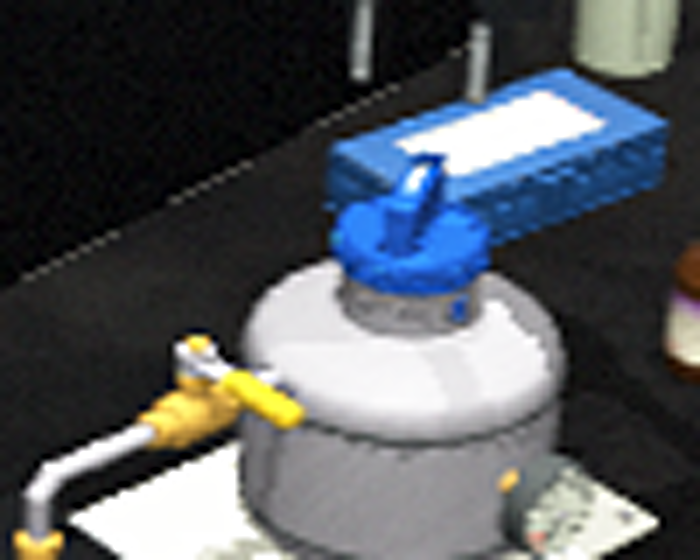

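The picture shows the cap seated and turned on the neck at ~(415,260), and the lever still shut, its tip at ~(300,415). Next comes the valve.

Run:
```python
from h import *
c,s_=np.cos(-.138),np.sin(-.138);Y=np.array([-s_,c]);X=np.array([c,s_]);S=np.array([.5589,-.0784]);th=-.4
d=-X*np.cos(th)+Y*np.sin(th);p=Y*np.cos(th)+X*np.sin(th)
T=S+.046*d-.017*p;go(np.r_[T,.20],np.pi/2-.138-th);print(T)
for f in np.radians(range(6,49,6)):print(round(.046*np.sin(f)+.017*(1-np.cos(f)),4),round(.046*(1-np.cos(f))-.017*np.sin(f),4),end="; ")
```

```text
t 15.15 pos [ 0.5409 -0.2019  0.2416] xang 1.9026 tilt [ 0.0004 -0.0002] q1,q6 [-0.4   -0.732] F [-0.6  0.4 -0.7] T [-0.032 -0.025  0.082] w 0.498 g 0.0
shift [0.0972 0.0101 0.0416] turn 4.0
[ 0.51887302 -0.10673445]
0.0049 -0.0015; 0.0099 -0.0025; 0.015 -0.003; 0.0202 -0.0029; 0.0253 -0.0023; 0.0303 -0.0012; 0.0351 0.0004; 0.0398 0.0026;
```

Request:
{"fn": "jog_arm", "kwargs": {
  "deltas": [0.03, 0.003, 0, 0, 0, 4, -1, 0.06, 0.006, 0, 0, 0, 4, -1, 0.0972, 0.0101, 0, 0, 0, 4, -1, 0.0972, 0.0101, 0, 0, 0, 4, -1, 0.0972, 0.0101, 0.02, 0, 0, 4, -1, 0.0972, 0.0101, 0.042, 0, 0, 4, -1, 0.0972, 0.0101, 0.042, 0, 0, 4, -1, 0.0972, 0.0101, 0.042, 0, 0, 4, -1]
}}

```text
time: 15.95
tool_pos: [0.5181, -0.1069, 0.1983]
tcp_rot: [-1.911, -2.49, 0.002]
wrist_force: [0.6, -0.0, 0.7]
width: 0.001
grip_force: 0.0
```

Run:
```python
from h import *
go((.5189,-.1067,.145),np.pi/2-.138+.4)
s=read_camera("scene");cv2.imwrite("pics/g1.png",crop(s,(295,150),100,80,7))
```

```text
t 15.95 pos [ 0.5181 -0.1069  0.1983] xang 1.8326 tilt [-0.0027  0.0005] q1,q6 [-0.25  -0.512] F [ 0.6 -0.   0.7] T [ 0.007 -0.05  -0.047] w 0.001 g 0.0
shift [-0.0001  0.001   0.0533] turn -0.01
```

View pics/g1.png

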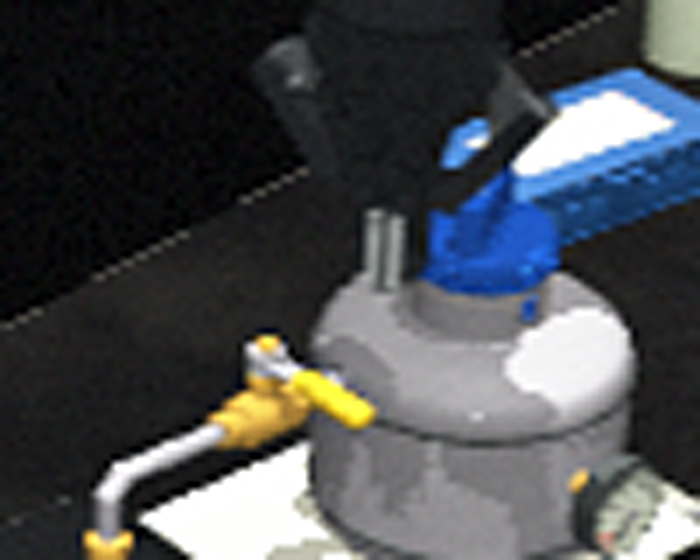

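The fingers stand beside the lever on the tank side, clear of the cap, so I'll descend.

Request:
{"fn": "jog_arm", "kwargs": {
  "deltas": [0, 0.001, 0.02, 0, 0, 0, -1, 0, 0.001, 0.04, 0, 0, 0, -1, 0, 0.001, 0.053, 0, 0, 0, -1, 0, 0.001, 0.053, 0, 0, 0, -1]
}}

```text
time: 16.4
tool_pos: [0.5187, -0.1064, 0.145]
tcp_rot: [-1.911, -2.49, 0.002]
wrist_force: [-1.2, 0.6, -0.2]
width: 0.002
grip_force: 0.0
```

```bash
python3 r.py
```

```text
t 16.4 pos [ 0.5187 -0.1064  0.145 ] xang 1.8326 tilt [-0.0029  0.0007] q1,q6 [-0.249 -0.511] F [-1.2  0.6 -0.2] T [-0.041  0.027  0.071] w 0.002 g 0.0
-0.0009413659790880047
```

Request:
{"fn": "jog_arm", "kwargs": {
  "deltas": [0.0049, -0.0015, 0, 0, 0, 6, -1, 0.0099, -0.0025, 0, 0, 0, 12, -1, 0.015, -0.003, 0, 0, 0, 18, -1, 0.0202, -0.0029, 0, 0, 0, 24, -1, 0.0253, -0.0023, 0, 0, 0, 30, -1, 0.0303, -0.0012, 0, 0, 0, 36, -1, 0.0351, 0.0004, 0, 0, 0, 42, -1, 0.0398, 0.0026, 0, 0, 0, 48, -1]
}}

```text
time: 17.2
tool_pos: [0.513, -0.0683, 0.148]
tcp_rot: [2.761, 1.492, 0.002]
wrist_force: [-0.1, -3.5, -0.6]
width: 0.001
grip_force: 1.4
```

```bash
python3 r.py
```

```text
t 17.2 pos [ 0.513  -0.0683  0.148 ] xang 0.9909 tilt [ 0.0022 -0.0021] q1,q6 [-0.179  0.401] F [-0.1 -3.5 -0.6] T [-0.572  0.064  0.006] w 0.001 g 1.4
-1.227198913693428
```

Request:
{"fn": "jog_arm", "kwargs": {
  "deltas": [0.0049, -0.0015, 0, 0, 0, 6, -1, 0.0099, -0.0025, 0, 0, 0, 12, -1, 0.015, -0.003, 0, 0, 0, 18, -1, 0.0202, -0.0029, 0, 0, 0, 24, -1, 0.0253, -0.0023, 0, 0, 0, 30, -1, 0.0303, -0.0012, 0, 0, 0, 36, -1, 0.0351, 0.0004, 0, 0, 0, 42, -1, 0.0398, 0.0026, 0, 0, 0, 48, -1]
}}

```text
time: 18.0
tool_pos: [0.5362, -0.0361, 0.1479]
tcp_rot: [3.131, 0.24, 0.0]
wrist_force: [-3.7, -2.5, 0.6]
width: -0.003
grip_force: 1.4
```

```bash
cat > v.py <<'E'
from h import *
th=1.4328-(lambda m:np.arctan2(m[1,0],m[0,0]))(R.from_rotvec(readout.read_state()["tcp_rot"]).as_matrix());print("theta",th)
c,s_=np.cos(-.138),np.sin(-.138);Y=np.array([-s_,c]);X=np.array([c,s_]);S=np.array([.5589,-.0784])
for th in(1.4,1.5,1.56):
    d=-X*np.cos(th)+Y*np.sin(th);p=Y*np.cos(th)+X*np.sin(th);go(np.r_[S+.046*d-.017*p,.146],1.4328-th)
E
python3 v.py
```

```text
theta 1.279600439674813
t 18.0 pos [ 0.5362 -0.0361  0.1479] xang 0.1532 tilt [ 0.0004 -0.0015] q1,q6 [-0.113  1.306] F [-3.7 -2.5  0.6] T [-0.384  0.335 -0.031] w -0.003 g 1.4
shift [ 0.0046 -0.0025  0.0019] turn 6.9
t 18.0 pos [ 0.5362 -0.0361  0.1479] xang 0.1532 tilt [ 0.0004 -0.0015] q1,q6 [-0.113  1.306] F [-3.7 -2.5  0.6] T [-0.384  0.335 -0.031] w -0.003 g 1.4
shift [ 0.0094 -0.0033  0.0019] turn 12.63
t 18.0 pos [ 0.5362 -0.0361  0.1479] xang 0.1532 tilt [ 0.0004 -0.0015] q1,q6 [-0.113  1.306] F [-3.7 -2.5  0.6] T [-0.384  0.335 -0.031] w -0.003 g 1.4
shift [ 0.0124 -0.0037  0.0019] turn 16.07
```

Request:
{"fn": "jog_arm", "kwargs": {
  "deltas": [0.0046, -0.0025, 0.001, 0, 0, 7, -1, 0.0094, -0.0033, 0.001, 0, 0, 12.6, -1, 0.0124, -0.0037, 0.001, 0, 0, 16, -1, 0.0124, -0.0037, 0.001, 0, 0, 16, -1, 0.0124, -0.0037, 0.001, 0, 0, 16, -1]
}}

```text
time: 18.5
tool_pos: [0.5483, -0.0298, 0.1464]
tcp_rot: [-3.136, 0.189, -0.003]
wrist_force: [-0.5, -0.1, -0.4]
width: -0.002
grip_force: 0.0
```

```bash
python3 v.py | tail -2
python3 - <<'E'
from h import *
s=read_camera("scene");t=read_camera("top");cv2.imwrite("pics/h1.png",np.hstack([crop(s,(285,155),70,80,6),crop(t,(280,195),60,80,6)]))
E
```

```text
t 18.5 pos [ 0.5483 -0.0298  0.1464] xang -0.1205 tilt [ 0.0019 -0.    ] q1,q6 [-0.1    1.591] F [-0.5 -0.1 -0.4] T [ 0.062 -0.043 -0.022] w -0.002 g 0.0
shift [-0.0003  0.0008  0.0004] turn 0.38
```

View pics/h1.png

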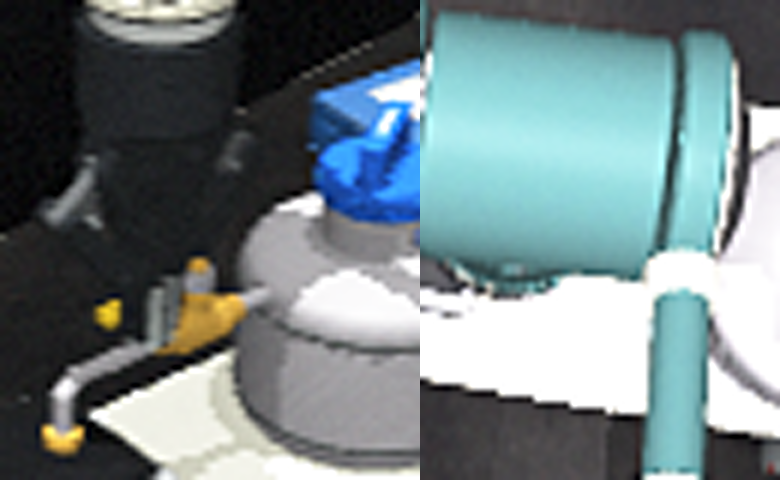

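The sleeve tip shows at ~(108,315), pointing along the tube, with the finger in front of it. There's no force on the fingers, so I'll push a few mm further to feel the stop.

Request:
{"fn": "jog_arm", "kwargs": {
  "deltas": [0.001, 0, 0, 0, 0, 0, -1, 0.002, 0, 0, 0, 0, 0, -1, 0.003, 0, 0, 0, 0, 0, -1, 0.003, 0, 0, 0, 0, 0, -1]
}}

```text
time: 19.0
tool_pos: [0.5498, -0.03, 0.1453]
tcp_rot: [-3.136, 0.191, 0.003]
wrist_force: [-4.6, 1.8, 3.8]
width: -0.002
grip_force: 2.3
```

```bash
python3 r.py
```

```text
t 19.0 pos [ 0.5498 -0.03    0.1453] xang -0.1219 tilt [-0.0019  0.0003] q1,q6 [-0.1    1.593] F [-4.6  1.8  3.8] T [ 0.103  0.696 -0.017] w -0.002 g 2.3
-0.018161387415602803
```

Request:
{"fn": "jog_arm", "kwargs": {
  "deltas": [0.001, 0, 0, 0, 0, 0, -1, 0.002, 0, 0, 0, 0, 0, -1, 0.002, 0, 0, 0, 0, 0, -1]
}}

```text
time: 19.3
tool_pos: [0.55, -0.03, 0.1451]
tcp_rot: [-3.135, 0.191, 0.009]
wrist_force: [-10.1, 1.3, 8.1]
width: -0.004
grip_force: 5.1
```

```bash
python3 r.py
```

```text
t 19.3 pos [ 0.55   -0.03    0.1451] xang -0.1219 tilt [-0.0059  0.0008] q1,q6 [-0.1    1.593] F [-10.1   1.3   8.1] T [ 0.213  1.506 -0.107] w -0.004 g 5.1
-0.030369542073458433
```

At the stop: the force climbs to 10 N with no motion. Next I'll back off, retract upward, and check.

Request:
{"fn": "jog_arm", "kwargs": {
  "deltas": [-0.01, 0, 0, 0, 0, 0, -1, -0.025, 0, 0, 0, 0, 0, -1, -0.025, 0, 0, 0, 0, 0, -1, -0.025, 0, -0.04, 0, 0, 0, -1, -0.025, 0, -0.09, 0, 0, 0, -1, -0.1, 0, -0.14, 0, 0, 0, -1, -0.15, 0, -0.14, 0, 0, 0, -1, -0.15, 0, -0.14, 0, 0, 0, -1]
}}

```text
time: 20.1
tool_pos: [0.4033, -0.0121, 0.2874]
tcp_rot: [3.136, -0.191, 0.006]
wrist_force: [0.1, -0.6, -0.3]
width: -0.002
grip_force: 0.0
```

Run:
```python
from h import *
go(None)
s=read_camera("scene");t=read_camera("top");cv2.imwrite("pics/i1.png",np.hstack([crop(s,(295,155),70,80,6),crop(t,(298,195),60,80,6)]))
```

```text
t 20.1 pos [ 0.4033 -0.0121  0.2874] xang -0.1219 tilt [ 0.004  -0.0004] q1,q6 [-0.092  1.601] F [ 0.1 -0.6 -0.3] T [ 0.037  0.093 -0.022] w -0.002 g 0.0
```

View pics/i1.png

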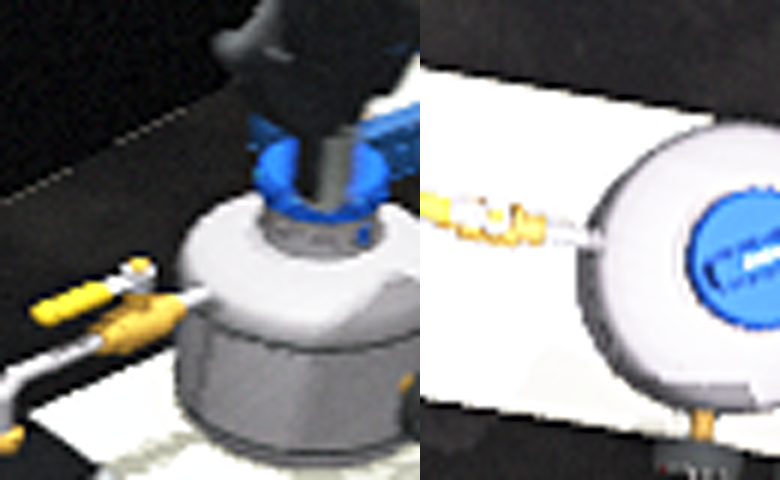

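The lever lies along the tube at ~(75,300), the cap is seated and turned, and the arm is clear. I'll hand it in.

Request:
{"fn": "jog_arm", "kwargs": {
  "deltas": [0, 0, 0, 0, 0, 0, -1, 0, 0, 0, 0, 0, 0, -1, 0, 0, 0, 0, 0, 0, -1]
}}

```text
time: 20.5
tool_pos: [0.4044, -0.0122, 0.2848]
tcp_rot: [-3.136, 0.192, 0.001]
wrist_force: [1.1, -0.4, 0.6]
width: -0.002
grip_force: 0.0
```

```bash
python3 -c "
from workcell import finish_job
print(finish_job())"
```

```text
the job is handed in; nothing more can be done
None
```

The job is handed in at about 20.5 s: the cap is on the neck, turned to its stops, felt to click once and let go, then the valve lever was swung to its open stop, with no bottle or cup approached; the hand-in returned no verdict, and I judged the click from wrist torque alone (a rise to about 0.29 N m, then a drop to near zero).

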